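# Gauge a returned fixture pin and put it in the bore of its size

## Robot

A 6-joint arm with a two-finger parallel gripper is mounted at the origin on a cart in front of the work surface, level with it; the furniture and walls round the work are solid. World frame = base frame: x ahead of the robot, y to its left, z up, the work surface at z = 0. Lengths are in m, angles in rad, forces in N, time in s.
With the tool pointing down it reaches from about 0.25 to 0.725 m from the base axis. Payload 4 kg.
Tool frame: the origin (TCP) lies between the finger pads; the fingertips stand 11 mm ahead of it and the grasp point (between the pads) lies 8 mm behind it (bot.tip_extent is the distance from the TCP to the fingertips, in m); z points along the fingers, y is the line along which they close (so a half turn about z gives the same grasp; the last joint's range is limited). The gripper opens to 85 mm and grips with 20 to 120 N. Pads are 22 mm wide; open, the fingers measure 114 mm over their backs; the gripper's body (76 mm by 85 mm) begins 54 mm behind the grasp point. The pads swing forward as they close: fully open they stand 13 mm farther back than shut.
Start: joints at [-1.149, 0.241, 0.005, 1.335, 0, 1.571], TCP at [0.205, -0.456, 0.242] pointing down, gripper open.
Joint ranges: [-2.72, 2.72], [-1.05, 1.87], [-1.09, 1.28], [-1.99, 2.15], [-1.42, 1.44], [-3.14, 3.14]. Speed limits (rad/s): [2.79, 2.79, 3.14, 3.14, 3.14, 3.14].

## Interface

Orientations are given as a unit quaternion [x, y, z, w].
In Python, from workcell import bot gives the robot as it stands. The module is installed in compiled form; this text tells all that it offers.
- The arm moves only by the tool drive_tool, never from a script. Its argument "rows" is a list of rows, each an object of numbers: "dx", "dy", "dz": the shift along the tool's x, y, z in units of 50 mm (1.0 is 50 mm); "wx", "wy", "wz": the turn, a rotation vector about the tool's x, y, z in units of 5 degrees (1.0 is 5 degrees); "hand": the finger opening in mm, from 0 to 85.4. A call has 1 to 20 rows; each row is the pose to reach, as a shift and turn from the pose commanded when the call began, along the tool's axes at that moment; what a row does not reach only later rows make up. A row lasts 1/10 s, in which the tool goes at most 50 mm and 8.59 degrees, less where a joint would pass 70% of its speed; a pose out of reach is approached as far as the arm can. A call with a gripper value outside its range is refused whole. The fingers move at their own pace and stop on an object; the grip force is fixed at half the most. Time passes only in rows, so rows that repeat a pose let the fingers close. It gives the time, the measured TCP pose, the force, the opening and the grip force at its end, in the units of the state.
- bot.get_obs(): the state, without advancing time (a new reading comes with each control period).
- bot.camera(name): name is "scene" or "top"; returns the picture (400x640x3 uint8, red, green, blue); there is no depth.
- bot.get_calibration(name): a dict with "vfov" (degrees; the focal length in pixels is half the picture's height over the tangent of half this angle, whatever the lens; pixels are square), "cx", "cy" (the principal point, pixels), "k1" (the pictures are not rectified: a ray, as slopes to the right and down, at radius r is drawn at 1 + k1 r^2 times it, then the intrinsics apply), "origin" and "rotation" of the camera in the world. Camera axes: x right, y up, looking along -z (the intrinsics and any distortion apply to the point x, -y, -z); pixel columns grow to the right and rows downward; lengths in m; the calibration is good to about 2 mm. A picture is of the moment at which its call begins. get_calibration takes no time and is no camera call.
- bot.job_done(): hands the job in; it is judged then, once.
Trained networks look in the newest picture that a camera, given by its name, has taken for a name from the list of things; names that differ only in an ending like _2 or _b are one class to them, and where a whole thing is asked for, a point or a joint stands for the part that bears it (a point fixed in the world has none). Each returns a list of dicts, best first, with "score" (0 to 1); they miss things now and then, are a little off and sometimes report something else, mostly with a low value. They report only what shows in the picture. A call takes as long as a camera call. They do not tell look-alikes from the thing itself.
- bot.look_for(camera, thing): "extent" ([centre column, centre row, width, height] in pixels, round what is visible of it).
- bot.outline_of(camera, thing): "region" (400x640 bool, what is visible of it) and "extent" ([centre column, centre row, width, height] in pixels, round what is visible of it).
The state is a dict: "clock": time; "joint_pos": joint angles; "joint_vel": joint speeds; "tau": joint torques, N m; "eef_pos": TCP position; "tool_rot": TCP orientation; "ft_force": force on the tool from outside, world axes, zero at the start; "ft_torque": the same for the moment, N m; "grip_width": finger opening in m; "grasp_force": force on a finger pad.
Only numpy, scipy, OpenCV 4.12 (cv2) and the standard library are available. Lean on these libraries where they do the work, as an engineer would, in place of code of your own. Each camera call takes 0.05 s, during which the arm holds its last target. There are 200 camera calls.

## Task

Find out the size of the pin in the red-ringed hole of the wooden returns stand: hold it upright by its knob and slide it along the tapered slot of the gauge until it wedges, hold it a moment against both jaws under a steady push of about 5 N (more than 10 N on a jaw marks it), and read the coloured band where it stops. Then draw it back out and lower it fully home into the bore of that colour in the grey store block, and let go. Leave the other two pins in the stand and the things around undisturbed.

Things in the scene. Friction and masses are not known exactly. Their poses are not given: they have to be found in the camera images.
- pin_a: one of three fixture pins that look alike, upright, knob up. Steel shank 30 mm long, 2 mm chamfer at the foot, diameter about 8, 11 or 14 mm (which pin has which is not told); above it a flange 22 mm across, 3 mm thick, then a black ribbed round knob 20 mm across, 26 mm tall, to grip (middle 46 mm above the foot). 59 mm in all, about 60 g. Origin: centre of the foot; z up along the axis
- pin_b: one of three fixture pins that look alike, upright, knob up. Steel shank 30 mm long, 2 mm chamfer at the foot, diameter about 8, 11 or 14 mm (which pin has which is not told); above it a flange 22 mm across, 3 mm thick, then a black ribbed round knob 20 mm across, 26 mm tall, to grip (middle 46 mm above the foot). 59 mm in all, about 60 g. Origin: centre of the foot; z up along the axis
- pin_c: one of three fixture pins that look alike, upright, knob up. Steel shank 30 mm long, 2 mm chamfer at the foot, diameter about 8, 11 or 14 mm (which pin has which is not told); above it a flange 22 mm across, 3 mm thick, then a black ribbed round knob 20 mm across, 26 mm tall, to grip (middle 46 mm above the foot). 59 mm in all, about 60 g. Origin: centre of the foot; z up along the axis
- stand: wooden returns stand, fixed, 66 (x) x 160 (y) x 34 mm high; three upright holes 18 mm across in a row along y, at y = -50 (ringed red), 0 and +50 mm. A pin stands in each, flange on the top face, foot 4 mm above the bench; which pin is in which hole changes. The two in the unringed holes stay. Origin: centre of the underside
- next (a point): centre of the red-ringed hole of the stand (the one at its -y end), on its top face: the pin standing here is the one to do
- gauge: tapered slot gauge, fixed: aluminium base plate 90 (x) x 160 (y) x 8 mm with two steel jaws on it, tops 30 mm above the bench (screw heads 32.5 mm), an upright slot between them along y, centred on x = 0, mouth towards +y. From y = +55 to +80 mm the plate is bare: a pin can be lowered there on the centre line, foot a few mm above the plate, and slid in along -y. Origin: centre of the underside
- jaw_far: gauge jaw on the +x side (origin and axes those of the gauge). The slot narrows evenly along -y, 1 mm in 6: 17 mm wide at y = +35 mm, 5.3 mm at y = -35 mm, each face 0.083 rad off the y axis; from y = +35 to +55 mm a lead-in flares to 29 mm. Over 10 N marks the jaw
- jaw_near: gauge jaw on the -x side, mirror image of jaw_far (origin and axes those of the gauge). A pin off the centre line rubs on one jaw alone before it is wedged and already meets some resistance; wedged, it is pressed by both, each with roughly 0.6 to 0.9 of the push, and gives about 1 mm per N. Over 10 N marks the jaw
- band_green (a point): centre of the green band on the jaws' top faces, on the slot's centre line, 30 mm above the bench: one of the 8 mm pins wedges with its axis about here; pins and jaws are worn, which shifts the stop by up to 6 mm either way. The bands are 16 mm long, one every 18 mm: blue nearest the mouth, then yellow, then green
- band_yellow (a point): centre of the yellow band on the jaws' top faces, on the slot's centre line, 30 mm above the bench: one of the 11 mm pins wedges with its axis about here; pins and jaws are worn, which shifts the stop by up to 6 mm either way. The bands are 16 mm long, one every 18 mm: blue nearest the mouth, then yellow, then green
- band_blue (a point): centre of the blue band on the jaws' top faces, on the slot's centre line, 30 mm above the bench: one of the 14 mm pins wedges with its axis about here; pins and jaws are worn, which shifts the stop by up to 6 mm either way. The bands are 16 mm long, one every 18 mm: blue nearest the mouth, then yellow, then green
- store: grey store block, fixed, 62 (x) x 160 (y) x 34 mm high; three upright bores in a row along y, 50 mm apart, ringed green, yellow and blue, each 2.5 mm wider than its pin. A pin is home when its flange lies on the top face, foot 4 mm above the bench. Origin: centre of the underside
- bore_green (a point): centre of the mouth of the green-ringed bore (10.5 mm, +y end of the store block), on the top face
- bore_yellow (a point): centre of the mouth of the yellow-ringed bore (13.5 mm, middle of the store block), on the top face
- bore_blue (a point): centre of the mouth of the blue-ringed bore (16.5 mm, -y end of the store block), on the top face
- vernier_caliper: steel vernier caliper lying flat, 76 x 230 x 10 mm; a bystander, to be left alone
- screwdriver_green: screwdriver with a green handle, 25 x 149 x 24 mm; a bystander, to be left alone
- tape_roll: roll of black tape lying flat, 57 x 54 x 19 mm; a bystander, to be left alone
- accel_0: small grey accelerometer, 14 x 21 x 19 mm; a bystander, to be left alone
- accel_1: small grey accelerometer, 16 x 23 x 19 mm; a bystander, to be left alone
Things that resemble listed ones, but are neither listed nor needed, are in the scene too. What is shaped like the pin_c but orange is not meant.

How it is judged:
On the way:
1. the pin is wedged upright in the gauge slot, pressed by both jaws with over 2 N each, at the band of its size (((contact force between pin_a and jaw_far above 2 N and contact force between pin_a and jaw_near above 2 N and horizontal distance between pin_a and band_yellow below 0.0088 m and z of pin_a in the frame of gauge below 0.024 m and angle between pin_a's own z axis and vertical below 0.15 rad) or (contact force between pin_b and jaw_far above 2 N and contact force between pin_b and jaw_near above 2 N and horizontal distance between pin_b and band_blue below 0.0088 m and z of pin_b in the frame of gauge below 0.024 m and angle between pin_b's own z axis and vertical below 0.15 rad) or (contact force between pin_c and jaw_far above 2 N and contact force between pin_c and jaw_near above 2 N and horizontal distance between pin_c and band_green below 0.0088 m and z of pin_c in the frame of gauge below 0.024 m and angle between pin_c's own z axis and vertical below 0.15 rad))), for 0.3 s.
At the end, for the whole second after the job is handed in: The pin from the red-ringed hole stands fully home in the store bore of its own colour (within 4 mm of the bore's centre, flange within 2 mm of the top face, upright within 0.06 rad), released and at rest; the other two pins still stand in the stand's two unringed holes (((horizontal distance between pin_a and bore_yellow below 0.004 m and z of pin_a in the frame of store below 0.006 m and angle between pin_a's own z axis and vertical below 0.06 rad and linear speed of pin_a below 0.02 m/s and y of pin_b in the frame of stand between -0.01 and 0.06 m and x of pin_b in the frame of stand between -0.01 and 0.01 m and z of each of pin_b, pin_c in the frame of stand below 0.008 m and y of pin_c in the frame of stand between -0.01 and 0.06 m and x of pin_c in the frame of stand between -0.01 and 0.01 m) or (horizontal distance between pin_b and bore_blue below 0.004 m and z of pin_b in the frame of store below 0.006 m and angle between pin_b's own z axis and vertical below 0.06 rad and linear speed of pin_b below 0.02 m/s and y of pin_a in the frame of stand between -0.01 and 0.06 m and x of pin_a in the frame of stand between -0.01 and 0.01 m and z of each of pin_a, pin_c in the frame of stand below 0.008 m and y of pin_c in the frame of stand between -0.01 and 0.06 m and x of pin_c in the frame of stand between -0.01 and 0.01 m) or (horizontal distance between pin_c and bore_green below 0.004 m and z of pin_c in the frame of store below 0.006 m and angle between pin_c's own z axis and vertical below 0.06 rad and linear speed of pin_c below 0.02 m/s and y of pin_a in the frame of stand between -0.01 and 0.06 m and x of pin_a in the frame of stand between -0.01 and 0.01 m and z of each of pin_a, pin_b in the frame of stand below 0.008 m and y of pin_b in the frame of stand between -0.01 and 0.06 m and x of pin_b in the frame of stand between -0.01 and 0.01 m))); the robot touches nothing.
It fails at once if a pin presses a gauge jaw with more than 12 N (contact force between any of pin_a, pin_b, pin_c and jaw_far above 12 N or contact force between any of pin_a, pin_b, pin_c and jaw_near above 12 N).
It fails at once if a pin is dropped or forced onto the store block (more than 30 N) (contact force between any of pin_a, pin_b, pin_c and store above 30 N).
It fails at once if a bystander is pushed more than 15 mm from its place (distance of any of vernier_caliper, screwdriver_green, tape_roll, accel_0, accel_1 from where it was at the start of the episode above 0.015 m).
It also fails if it takes over 72 s, if anything falls off the work surface, if the arm or the gripper's body presses on something with over 40 N, if the wrist force passes 120 N, or if a joint passes its speed limit or range.

## Working session

There is one attempt and no reset: what is moved stays moved. The work goes in short steps, Python scripts to look and compute and a tool call to move; the robot and the scene stay as the last step left them, time stands still between calls to the robot, and variables do not carry over. Pictures are saved under pics/ and viewed, at most 10 in all, crops included, and the job is handed in when it is done.

Besides the shell and the picture viewer there is one more tool, called after "Emit:" as name(argument=value, ...), one argument or row to a line, values as JSON. drive_tool: Moves the arm, as the interface text tells. Its arguments: {"type":"object","properties":{"rows":{"type":"array","items":{"type":"object","properties":{"dx":{"type":"number"},"dy":{"type":"number"},"dz":{"type":"number"},"wx":{"type":"number"},"wy":{"type":"number"},"wz":{"type":"number"},"hand":{"type":"number"}}}}},"required":["rows"]}

```bash
mkdir -p pics; cat > h.py <<'E'
import numpy as np, cv2
from workcell import bot
def cal(n):
    c=bot.get_calibration(n); f=200/np.tan(np.radians(c['vfov'])/2); return c,f
def p2w(n,u,v,z):
    c,f=cal(n); d=np.array([(u-c['cx'])/f,(v-c['cy'])/f]); s=d.copy()
    for _ in range(20): s=d/(1+c['k1']*(s@s))
    r=np.array(c['rotation'])@np.array([s[0],-s[1],-1]); o=np.array(c['origin'])
    return o+r*(z-o[2])/r[2]
def w2p(n,p):
    c,f=cal(n); q=np.array(c['rotation']).T@(np.array(p)-np.array(c['origin'])); s=np.array([q[0],-q[1]])/-q[2]
    s=s*(1+c['k1']*(s@s)); return s*f+[c['cx'],c['cy']]
def shot(n,name,crop=None,k=1):
    im=bot.camera(n); 
    cv2.imwrite(f'pics/{name}_raw.png',im[:,:,::-1])
    o=im if crop is None else im[crop[1]:crop[3],crop[0]:crop[2]]
    cv2.imwrite(f'pics/{name}.png',cv2.resize(o,None,fx=k,fy=k,interpolation=cv2.INTER_CUBIC)[:,:,::-1]); return im
E
python3 - <<'E'
from h import *
np.set_printoptions(precision=4,suppress=True)
shot('top','top0',k=1.25); shot('scene','sc0',k=1.25)
for n in ('top','scene'):
    c=bot.get_calibration(n); print(n,c)
    for t in ('pin_a','stand','gauge','store','jaw_far','tape_roll'):
        for r in bot.look_for(n,t)[:5]: print(t,np.round(r['extent'],1),round(r['score'],2), p2w(n,*r['extent'][:2],0.03))
o=bot.get_obs(); print(o['eef_pos'],o['tool_rot'],o['grip_width'],o['ft_force'])
E
```

```text
top {'vfov': 56.744641578031406, 'cx': 316.171660374972, 'cy': 195.00106367134302, 'k1': -0.06653709545599207, 'origin': array([0.4462, 0.0178, 0.9568]), 'rotation': array([ 0.0218, -0.0161, -0.7049,  0.7088])}Traceback (most recent call last):
  File "<stdin>", line 7, in <module>
  File "h.py", line 8, in p2w
    r=np.array(c['rotation'])@np.array([s[0],-s[1],-1]); o=np.array(c['origin'])
      ~~~~~~~~~~~~~~~~~~~~~~~^~~~~~~~~~~~~~~~~~~~~~~~~~
ValueError: matmul: Input operand 1 has a mismatch in its core dimension 0, with gufunc signature (n?,k),(k,m?)->(n?,m?) (size 3 is different from 4)
```

View pics/top0.png

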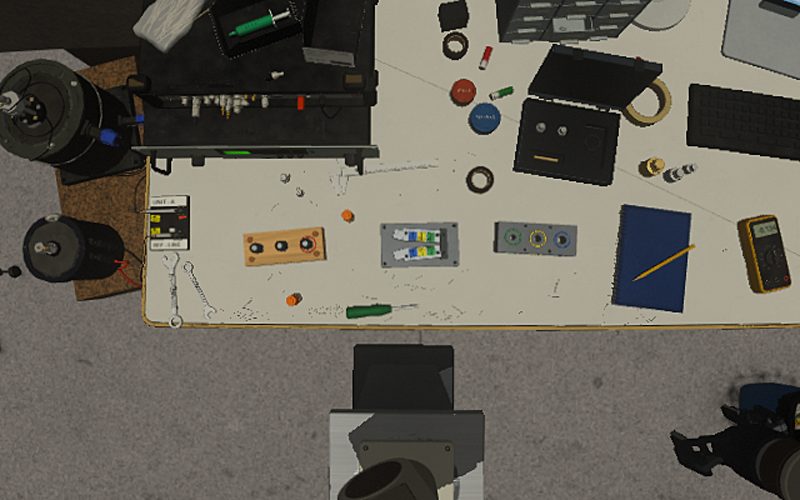

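View pics/sc0.png

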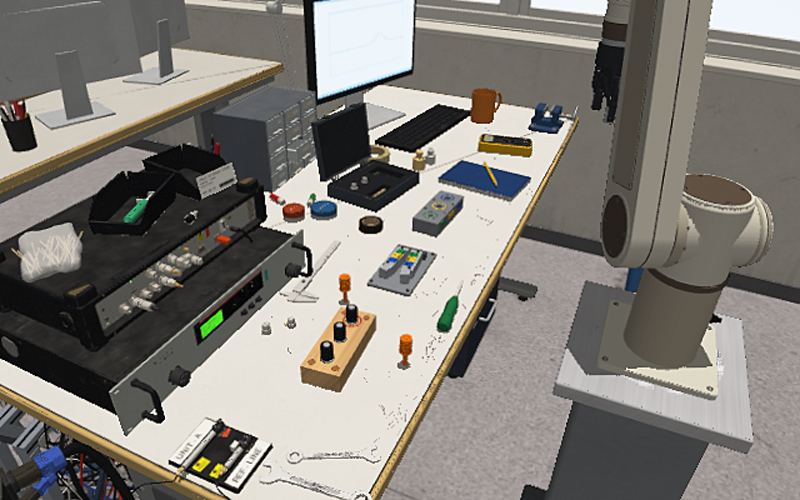

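```bash
sed -i "s/^def cal(n):/from scipy.spatial.transform import Rotation as R\ndef cal(n):/; s/c=bot.get_calibration(n); f=/c=bot.get_calibration(n); c['rotation']=R.from_quat(c['rotation']).as_matrix(); f=/" h.py
python3 - <<'E'
from h import *
np.set_printoptions(precision=4,suppress=True)
for n in ('top','scene'):
    bot.camera(n)
    c,f=cal(n); print(n,c['origin'],f)
    for t,z in (('pin_a',.05),('stand',.034),('gauge',.01),('store',.034)):
        for r in bot.outline_of(n,t)[:5]:
            m=r['region'].astype(np.uint8); rect=cv2.minAreaRect(cv2.findNonZero(m))
            b=cv2.boxPoints(rect)
            w=np.array([p2w(n,*q,z)[:2] for q in b])
            print(t,np.round(r['extent'],1),round(r['score'],2),'c',p2w(n,*rect[0],z)[:2], 'corners',w.round(4).tolist(),np.linalg.norm(w-np.roll(w,1,0),axis=1))
o=bot.get_obs(); print(o['eef_pos'],o['tool_rot'],o['grip_width'],o['ft_force'])
im=cv2.imread('pics/top0_raw.png')
a=cv2.resize(im[170:225,185:270],None,fx=9,fy=9,interpolation=cv2.INTER_CUBIC)[:, :765]
b=cv2.resize(im[170:220,300:470],None,fx=4.7,fy=4.7,interpolation=cv2.INTER_CUBIC)
cv2.imwrite('pics/c1.png',cv2.resize(im[165:225,185:269],None,fx=9,fy=9,interpolation=cv2.INTER_CUBIC))
cv2.imwrite('pics/c2.png',cv2.resize(im[165:225,300:470],None,fx=4.7,fy=4.7,interpolation=cv2.INTER_CUBIC))
E
```

```text
top [0.4462 0.0178 0.9568] 370.31974754868367
pin_a [205.4 196.6  14.1   8.8] 0.53 c [0.4858 0.3013] corners [[0.4957, 0.3153], [0.4958, 0.2877], [0.476, 0.2873], [0.4759, 0.3149]] [0.0198 0.0276 0.0198 0.0276]
pin_a [234.4 237.9  14.1   5.3] 0.48 c [0.3856 0.2261] corners [[0.3953, 0.2386], [0.3955, 0.2138], [0.376, 0.2136], [0.3757, 0.2383]] [0.0196 0.0247 0.0195 0.0247]
pin_a [246.  196.1  12.    7.6] 0.39 c [0.495  0.2017] corners [[0.5036, 0.213], [0.5037, 0.1907], [0.4865, 0.1904], [0.4863, 0.2127]] [0.0173 0.0223 0.0173 0.0223]
stand [227.  197.3  62.4  33.5] 0.88 c [0.4893 0.2484] corners [[0.5138, 0.3354], [0.5295, 0.1693], [0.4651, 0.1626], [0.4491, 0.3279]] [0.0652 0.1668 0.0647 0.1661]
stand [426.3 189.8  64.4  28.7] 0.65 c [ 0.508  -0.2547] corners [[0.4817, -0.1696], [0.5428, -0.1734], [0.5347, -0.341], [0.4732, -0.3366]] [0.1672 0.0612 0.1678 0.0616]
gauge [336.  195.8  65.3  32.1] 0.59 c [ 0.4959 -0.0246] corners [[0.5375, 0.056], [0.5414, -0.1034], [0.4545, -0.1049], [0.4507, 0.0537]] [0.0869 0.1594 0.0869 0.1587]
store [427.1 189.3  68.1  32.4] 0.87 c [ 0.508  -0.25
[... 1409 characters left out ...]
 [0.553, -0.1598], [0.4485, -0.1006], [0.4455, 0.0976]] [0.0986 0.2183 0.1201 0.1982]
gauge [352.1 170.8  39.   35.7] 0.52 c [ 0.5138 -0.2743] corners [[0.5613, -0.1962], [0.5514, -0.4495], [0.4629, -0.3581], [0.483, -0.1306]] [0.1021 0.2535 0.1271 0.2284]
store [349.2 170.1  41.1  35.1] 0.84 c [ 0.4995 -0.2318] corners [[0.545, -0.1598], [0.5358, -0.3962], [0.4508, -0.3087], [0.4695, -0.0964]] [0.0986 0.2366 0.122  0.2132]
store [323.1 214.6  62.1  39.1] 0.6 c [0.4803 0.0159] corners [[0.5212, 0.0904], [0.5379, -0.1235], [0.4359, -0.0651], [0.4333, 0.1295]] [0.0962 0.2146 0.1176 0.1945]
[ 0.2047 -0.4562  0.2423] [ 0.9778  0.2093 -0.      0.    ] 0.08538777724147262 [-0.0719  0.435   0.1556]
```

View pics/c1.png

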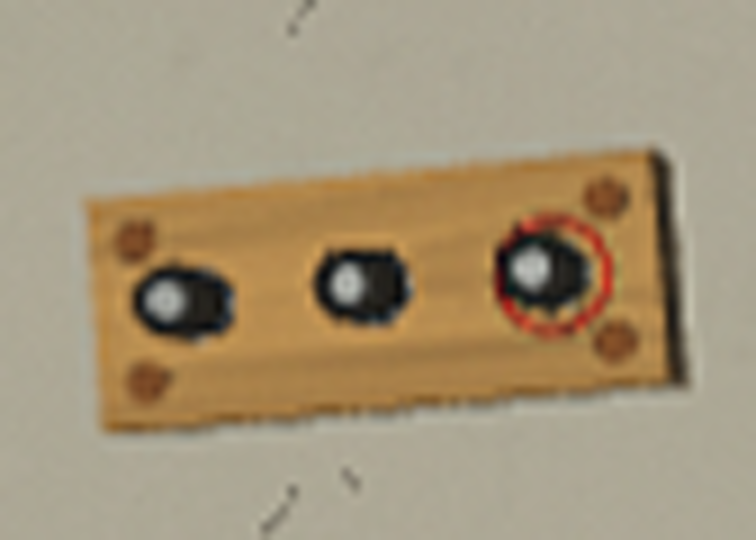

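View pics/c2.png

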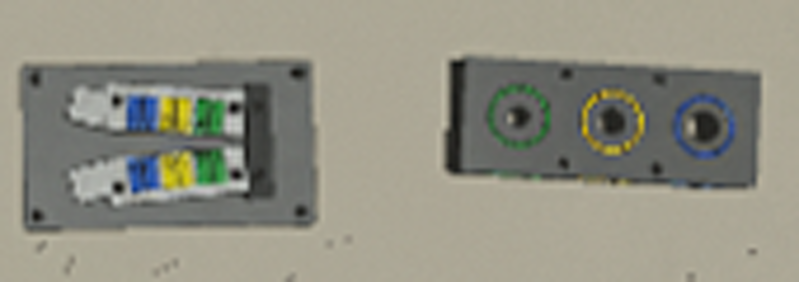

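```bash
cat > m.py <<'E'
from h import *
from scipy.optimize import least_squares, minimize
np.set_printoptions(precision=4,suppress=True)
def colour(im,col,box):
    hsv=cv2.cvtColor(im,cv2.COLOR_RGB2HSV); h,s,v=[hsv[...,i].astype(int) for i in range(3)]
    rng={'red':(h<7)|(h>172),'green':(h>45)&(h<90),'yellow':(h>20)&(h<36),'blue':(h>100)&(h<130)}[col]
    m=rng&(s>90)&(v>60); k=np.zeros_like(m); k[box[1]:box[3],box[0]:box[2]]=1; return m&k,s
def ring(n,im,col,box,z):
    m,s=colour(im,col,box); vv,uu=np.nonzero(m)
    P=np.array([p2w(n,u,v,z)[:2] for u,v in zip(uu,vv)])
    r=least_squares(lambda q:np.hypot(*(P-q[:2]).T)-q[2],[*P.mean(0),.012],loss='soft_l1',f_scale=.002)
    return r.x,len(P)
E
python3 - <<'E'
from m import *
im=cv2.imread('pics/top0_raw.png')[:,:,::-1].copy()
print('red',ring('top',im,'red',(235,180,258,206),.034))
S={}
for c,b in (('green',(398,178,420,202)),('yellow',(418,178,441,202)),('blue',(438,178,462,202))):
    S[c]=ring('top',im,c,b,.034); print('store',c,S[c])
G={}
for c in ('blue','yellow','green'):
    m,_=colour(im,c,(315,180,360,212)); k,l,st,ce=cv2.connectedComponentsWithStats(m.astype(np.uint8))
    i=np.argsort(-st[1:,4])[:2]+1; G[c]=[p2w('top',*ce[j],.030)[:2] for j in i]; print('band',c,G[c],st[i,4],np.mean(G[c],0))
# knob fit
g=cv2.cvtColor(im,cv2.COLOR_RGB2GRAY); 
sat=cv2.cvtColor(im,cv2.COLOR_RGB2HSV)
box=(238,186,253,203); D=((g<75)|((sat[...,1]<70)))[box[1]:box[3],box[0]:box[2]]&(sat[box[1]:box[3],box[0]:box[2],1]<110)
t=np.linspace(0,2*np.pi,40)
def mask(x,y,K=8):
    pts=np.array([w2p('top',[x+.01*np.cos(a),y+.01*np.sin(a),z]) for z in(.037,.063) for a in t])-[box[0]-.5,box[1]-.5]
    h=cv2.convexHull((pts*K).astype(np.float32)).astype(int)
    M=np.zeros(((box[3]-box[1])*K,(box[2]-box[0])*K),np.uint8); cv2.fillConvexPoly(M,h,1)
    return M.reshape(box[3]-box[1],K,box[2]-box[0],K).mean((1,3))
f=lambda q:np.abs(mask(*q)-D).sum()
b=min(((f((x,y)),x,y) for x in np.arange(.48,.51,.001) for y in np.arange(.185,.215,.001)))
print('knob',b,D.sum()); print(D.astype(int))
# tool tip for calibration sanity
E
```

```text
red (array([0.4945, 0.2011, 0.0152]), 27)
store green (array([ 0.511 , -0.2093,  0.0154]), 41)
store yellow (array([ 0.5086, -0.2595,  0.0155]), 56)
store blue (array([ 0.5061, -0.3092,  0.0153]), 53)
band blue [array([ 0.5114, -0.0081]), array([ 0.4796, -0.0091])] [44 41] [ 0.4955 -0.0086]
band yellow [array([ 0.5112, -0.0266]), array([ 0.4815, -0.0276])] [48 48] [ 0.4963 -0.0271]
band green [array([ 0.4831, -0.0455]), array([ 0.5101, -0.0445])] [39 38] [ 0.4966 -0.045 ]Traceback (most recent call last):
  File "<stdin>", line 22, in <module>
  File "<stdin>", line 22, in <genexpr>
  File "<stdin>", line 21, in <lambda>
  File "<stdin>", line 17, in mask
  File "h.py", line 12, in w2p
    c,f=cal(n); q=np.array(c['rotation']).T@(np.array(p)-np.array(c['origin'])); s=np.array([q[0],-q[1]])/-q[2]
        ~~~^^^
  File "h.py", line 5, in cal
    c=bot.get_calibration(n); c['rotation']=R.from_quat(c['rotation']).as_matrix(); f=200/np.tan(np.radians(c['vfov'])/2); return c,f
ValueError: time passes only in moves, steps and waits
```

```bash
sed -i 's/^def cal(n):/import functools\n@functools.lru_cache\ndef cal(n):/' h.py
cat >> m.py <<'E'
def plan(x,y,z,yaw):
    """tool y along (cos yaw, sin yaw), tool down -> units"""
    o=bot.get_obs(); M=R.from_quat(o['tool_rot']).as_matrix()
    c,s=np.cos(yaw),np.sin(yaw); T=np.array([[-s,c,0],[c,s,0],[0,0,-1]],float)
    d=M.T@(np.array([x,y,z])-o['eef_pos'])/.05; w=R.from_matrix(M.T@T).as_rotvec(degrees=True)/5
    print('plan',d.round(3),w.round(3),'at',np.array(o['eef_pos']).round(4))
E
python3 - <<'E'
from m import *
im=cv2.imread('pics/top0_raw.png')[:,:,::-1].copy()
g=cv2.cvtColor(im,cv2.COLOR_RGB2GRAY); sat=cv2.cvtColor(im,cv2.COLOR_RGB2HSV)
box=(238,186,253,203); D=(sat[box[1]:box[3],box[0]:box[2],1]<100)
t=np.linspace(0,2*np.pi,40)
def mask(x,y,K=8):
    pts=np.array([w2p('top',[x+.01*np.cos(a),y+.01*np.sin(a),z]) for z in(.037,.063) for a in t])-[box[0]-.5,box[1]-.5]
    h=cv2.convexHull((pts*K).astype(np.float32)).astype(int)
    M=np.zeros(((box[3]-box[1])*K,(box[2]-box[0])*K),np.uint8); cv2.fillConvexPoly(M,h,1)
    return M.reshape(box[3]-box[1],K,box[2]-box[0],K).mean((1,3))
f=lambda q:np.abs(mask(*q)-D).sum()
b=min(((f((x,y)),x,y) for x in np.arange(.484,.506,.001) for y in np.arange(.19,.212,.001)))
print('knob',b,D.sum())
print(bot.tip_extent); plan(b[1],b[2],.14,.085)
E
```

```text
knob (np.float64(8.34375), np.float64(0.494), np.float64(0.199)) 66
0.011
plan [10.643 -9.587  2.046] [  0.      0.    -14.141] at [ 0.2047 -0.4562  0.2423]
```

Emit:
drive_tool(
  rows=[
    {"dx":10.64,"dy":-9.59,"dz":2.04,"wz":-14.14,"hand":55},
    {"dx":10.64,"dy":-9.59,"dz":2.04,"wz":-14.14,"hand":55},
    {"dx":10.64,"dy":-9.59,"dz":2.04,"wz":-14.14,"hand":55},
    {"dx":10.64,"dy":-9.59,"dz":2.04,"wz":-14.14,"hand":55},
    {"dx":10.64,"dy":-9.59,"dz":2.04,"wz":-14.14,"hand":55},
    {"dx":10.64,"dy":-9.59,"dz":2.04,"wz":-14.14,"hand":55},
    {"dx":10.64,"dy":-9.59,"dz":2.04,"wz":-14.14,"hand":55},
    {"dx":10.64,"dy":-9.59,"dz":2.04,"wz":-14.14,"hand":55},
    {"dx":10.64,"dy":-9.59,"dz":2.04,"wz":-14.14,"hand":55},
    {"dx":10.64,"dy":-9.59,"dz":2.04,"wz":-14.14,"hand":55},
    {"dx":10.64,"dy":-9.59,"dz":2.04,"wz":-14.14,"hand":55},
    {"dx":10.64,"dy":-9.59,"dz":2.04,"wz":-14.14,"hand":55},
    {"dx":10.64,"dy":-9.59,"dz":2.04,"wz":-14.14,"hand":55},
    {"dx":10.64,"dy":-9.59,"dz":2.04,"wz":-14.14,"hand":55},
    {"dx":10.64,"dy":-9.59,"dz":2.04,"wz":-14.14,"hand":55},
    {"dx":10.64,"dy":-9.59,"dz":2.04,"wz":-14.14,"hand":55},
    {"dx":10.64,"dy":-9.59,"dz":2.04,"wz":-14.14,"hand":55},
    {"dx":10.64,"dy":-9.59,"dz":2.04,"wz":-14.14,"hand":55},
    {"dx":10.64,"dy":-9.59,"dz":2.04,"wz":-14.14,"hand":55},
    {"dx":10.64,"dy":-9.59,"dz":2.04,"wz":-14.14,"hand":55},
  ],
)

```text
invalid input at $.rows[0]: expected keys dx, dy, dz, wx, wy, wz, hand
```

```bash
python3 - <<'E'
from m import *
plan(.494,.199,.052,.09)
o=bot.get_obs(); print(o['clock'],o['joint_pos'],o['grip_width'],o['ft_force'])
im=shot('scene','s1',(200,180,360,340),3.7)
E
```

```text
plan [10.643 -9.587  3.806] [  0.      0.    -14.198] at [ 0.2047 -0.4562  0.2423]
0.65 [-1.149   0.2406  0.005   1.3352 -0.      1.5708] 0.08538777724147262 [-0.0719  0.435   0.1556]
```

View pics/s1.png

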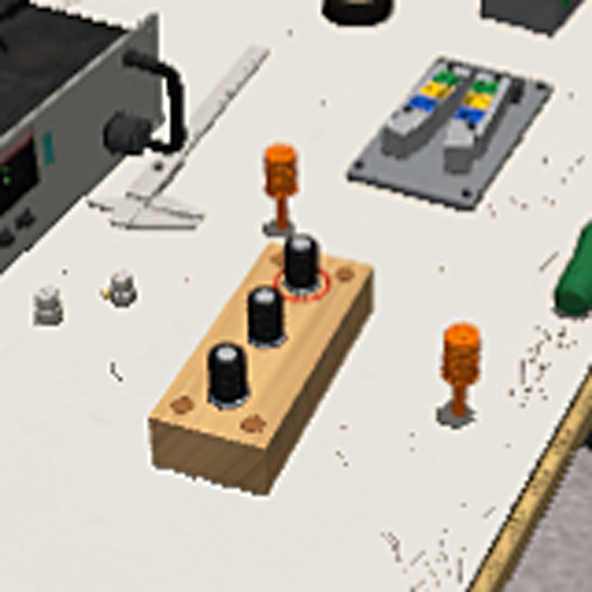

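The crop shows three black-knobbed pins. The one in the red ring is at crop (300,262), which is pixel (281,251). Two orange look-alikes stand on grey feet at (276,228) and (325,280); they are not meant. The move was refused because every row needs all the keys.

Emit:
drive_tool(
  rows=[
    {"dx":10.64,"dy":-9.59,"dz":2.04,"wx":0,"wy":0,"wz":-14.2,"hand":55},
    {"dx":10.64,"dy":-9.59,"dz":2.04,"wx":0,"wy":0,"wz":-14.2,"hand":55},
    {"dx":10.64,"dy":-9.59,"dz":2.04,"wx":0,"wy":0,"wz":-14.2,"hand":55},
    {"dx":10.64,"dy":-9.59,"dz":2.04,"wx":0,"wy":0,"wz":-14.2,"hand":55},
    {"dx":10.64,"dy":-9.59,"dz":2.04,"wx":0,"wy":0,"wz":-14.2,"hand":55},
    {"dx":10.64,"dy":-9.59,"dz":2.04,"wx":0,"wy":0,"wz":-14.2,"hand":55},
    {"dx":10.64,"dy":-9.59,"dz":2.04,"wx":0,"wy":0,"wz":-14.2,"hand":55},
    {"dx":10.64,"dy":-9.59,"dz":2.04,"wx":0,"wy":0,"wz":-14.2,"hand":55},
    {"dx":10.64,"dy":-9.59,"dz":2.04,"wx":0,"wy":0,"wz":-14.2,"hand":55},
    {"dx":10.64,"dy":-9.59,"dz":2.04,"wx":0,"wy":0,"wz":-14.2,"hand":55},
    {"dx":10.64,"dy":-9.59,"dz":2.04,"wx":0,"wy":0,"wz":-14.2,"hand":55},
    {"dx":10.64,"dy":-9.59,"dz":2.04,"wx":0,"wy":0,"wz":-14.2,"hand":55},
    {"dx":10.64,"dy":-9.59,"dz":2.04,"wx":0,"wy":0,"wz":-14.2,"hand":55},
    {"dx":10.64,"dy":-9.59,"dz":2.04,"wx":0,"wy":0,"wz":-14.2,"hand":55},
    {"dx":10.64,"dy":-9.59,"dz":2.04,"wx":0,"wy":0,"wz":-14.2,"hand":55},
    {"dx":10.64,"dy":-9.59,"dz":2.04,"wx":0,"wy":0,"wz":-14.2,"hand":55},
    {"dx":10.64,"dy":-9.59,"dz":2.04,"wx":0,"wy":0,"wz":-14.2,"hand":55},
    {"dx":10.64,"dy":-9.59,"dz":2.04,"wx":0,"wy":0,"wz":-14.2,"hand":55},
  ],
)

```text
clock: 2.5
eef_pos: [0.4933, 0.1981, 0.1403]
tool_rot: [0.675, 0.738, -0.0, -0.0]
ft_force: [-0.5, -0.1, 1.7]
grip_width: 0.0546
grasp_force: 0.0
```

```bash
python3 - <<'E'
from m import *
plan(.494,.199,.052,.09)
o=bot.get_obs(); print(o['clock'],o['joint_pos'],o['grip_width'],o['ft_force'])
E
```

```text
plan [0.018 0.018 1.767] [-0.008  0.006 -0.009] at [0.4933 0.1981 0.1403]
2.5 [ 0.382   0.3683 -0.0918  1.1114 -0.0003  1.8636] 0.054557447133993485 [-0.5334 -0.121   1.714 ]
```

Emit:
drive_tool(
  rows=[
    {"dx":0.02,"dy":0.02,"dz":0.7,"wx":0,"wy":0,"wz":0,"hand":50},
    {"dx":0.02,"dy":0.02,"dz":1.2,"wx":0,"wy":0,"wz":0,"hand":45},
    {"dx":0.02,"dy":0.02,"dz":1.5,"wx":0,"wy":0,"wz":0,"hand":45},
    {"dx":0.02,"dy":0.02,"dz":1.7,"wx":0,"wy":0,"wz":0,"hand":45},
    {"dx":0.02,"dy":0.02,"dz":1.78,"wx":0,"wy":0,"wz":0,"hand":40},
    {"dx":0.02,"dy":0.02,"dz":1.78,"wx":0,"wy":0,"wz":0,"hand":30},
    {"dx":0.02,"dy":0.02,"dz":1.78,"wx":0,"wy":0,"wz":0,"hand":25},
    {"dx":0.02,"dy":0.02,"dz":1.78,"wx":0,"wy":0,"wz":0,"hand":25},
  ],
)

```text
clock: 3.3
eef_pos: [0.4955, 0.2004, 0.0524]
tool_rot: [0.675, 0.738, 0.001, 0.0]
ft_force: [-0.5, 0.7, 0.3]
grip_width: 0.0249
grasp_force: 0.0
```

```bash
python3 - <<'E'
from m import *
plan(.494,.199,.052,.09)
o=bot.get_obs(); print(o['ft_force'],o['grip_width'])
a=shot('top','t2')[170:220,215:275]; b=shot('scene','s2')[215:305,225:325]
a=cv2.resize(a,(480,400),interpolation=cv2.INTER_CUBIC); b=cv2.resize(b,(444,400),interpolation=cv2.INTER_CUBIC)
cv2.imwrite('pics/v2.png',np.hstack([a,b])[:,:800,::-1])
E
```

```text
plan [-0.025 -0.032  0.007] [ 0.022 -0.007  0.001] at [0.4955 0.2004 0.0524]
[-0.5348  0.6625  0.2911] 0.024934208693449613
```

View pics/v2.png

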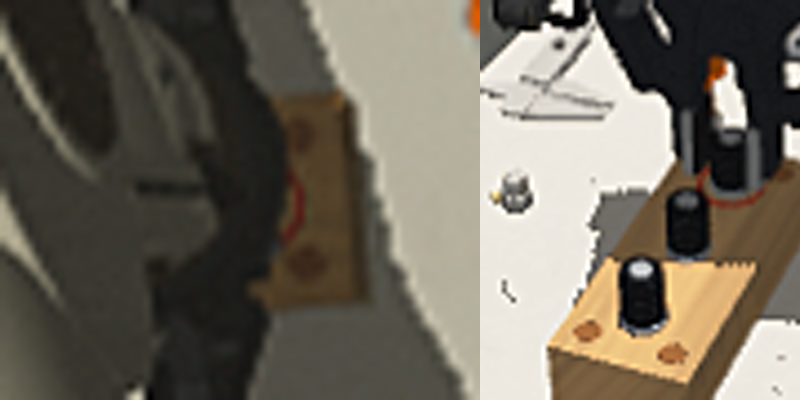

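The ringed pin's knob sits between the pads, with the tips just above the flange, and the other two pins are untouched. Closing now.

Emit:
drive_tool(
  rows=[
    {"dx":0,"dy":0,"dz":0,"wx":0,"wy":0,"wz":0,"hand":18},
    {"dx":0,"dy":0,"dz":0,"wx":0,"wy":0,"wz":0,"hand":12},
    {"dx":0,"dy":0,"dz":0,"wx":0,"wy":0,"wz":0,"hand":12},
    {"dx":0,"dy":0,"dz":0,"wx":0,"wy":0,"wz":0,"hand":12},
    {"dx":0,"dy":0,"dz":0,"wx":0,"wy":0,"wz":0,"hand":12},
  ],
)

```text
clock: 3.9
eef_pos: [0.4951, 0.2004, 0.0521]
tool_rot: [0.674, 0.738, 0.001, 0.0]
ft_force: [-1.1, -0.6, 5.9]
grip_width: 0.0183
grasp_force: 58.4
```

```bash
python3 - <<'E'
from m import *
plan(.4945,.041,.15,.0265)
o=bot.get_obs(); print(o['ft_force'],o['ft_torque'],o['grip_width'],o['joint_pos'])
E
```

```text
plan [-3.174 -0.298 -1.959] [ 0.015 -0.005  0.731] at [0.4951 0.2004 0.0521]
[-1.0882 -0.5705  5.9387] [-0.0793  0.1679  0.0095] 0.018277472661894677 [ 0.3846  0.4646 -0.2018  0.903  -0.      1.8651]
```

Emit:
drive_tool(
  rows=[
    {"dx":0,"dy":0,"dz":-0.3,"wx":0,"wy":0,"wz":0,"hand":12},
    {"dx":0,"dy":0,"dz":-0.9,"wx":0,"wy":0,"wz":0,"hand":12},
    {"dx":0,"dy":0,"dz":-1.6,"wx":0,"wy":0,"wz":0,"hand":12},
    {"dx":-0.5,"dy":-0.05,"dz":-1.9,"wx":0,"wy":0,"wz":0.2,"hand":12},
    {"dx":-1.1,"dy":-0.1,"dz":-1.9,"wx":0,"wy":0,"wz":0.4,"hand":12},
    {"dx":-1.7,"dy":-0.15,"dz":-1.9,"wx":0,"wy":0,"wz":0.5,"hand":12},
    {"dx":-2.3,"dy":-0.2,"dz":-1.9,"wx":0,"wy":0,"wz":0.6,"hand":12},
    {"dx":-2.8,"dy":-0.25,"dz":-1.9,"wx":0,"wy":0,"wz":0.73,"hand":12},
    {"dx":-3.17,"dy":-0.3,"dz":-1.9,"wx":0,"wy":0,"wz":0.73,"hand":12},
    {"dx":-3.17,"dy":-0.3,"dz":-1.9,"wx":0,"wy":0,"wz":0.73,"hand":12},
    {"dx":-3.17,"dy":-0.3,"dz":-1.9,"wx":0,"wy":0,"wz":0.73,"hand":12},
  ],
)

```text
clock: 5.0
eef_pos: [0.4938, 0.0409, 0.146]
tool_rot: [0.698, 0.716, -0.0, -0.0]
ft_force: [0.7, 0.4, -0.5]
grip_width: 0.0178
grasp_force: 58.7
```

```bash
python3 - <<'E'
from m import *
plan(.4942,.041,.062,.0265)
o=bot.get_obs(); print(o['ft_force'],o['ft_torque'],o['grip_width'])
im=shot('scene','s3',(230,150,390,270),5)
# predicted pixels if pin foot at tcp - .0481
e=o['eef_pos']; 
for dz in (-.0481,-.0181,-.0151,.0109): print(dz,(w2p('scene',e+np.array([0,0,dz]))-[230,150])*5)
E
```

```text
plan [0.001 0.009 1.679] [-0.007 -0.005 -0.011] at [0.4938 0.0409 0.146 ]
[ 0.7121  0.3866 -0.5339] [-0.0149  0.0265  0.0577] 0.017834788842977154
-0.0481 [413.7986 230.9643]
-0.0181 [415.1498 175.1611]
-0.0151 [415.2872 169.487 ]
0.0109 [416.4971 119.5799]
```

View pics/s3.png

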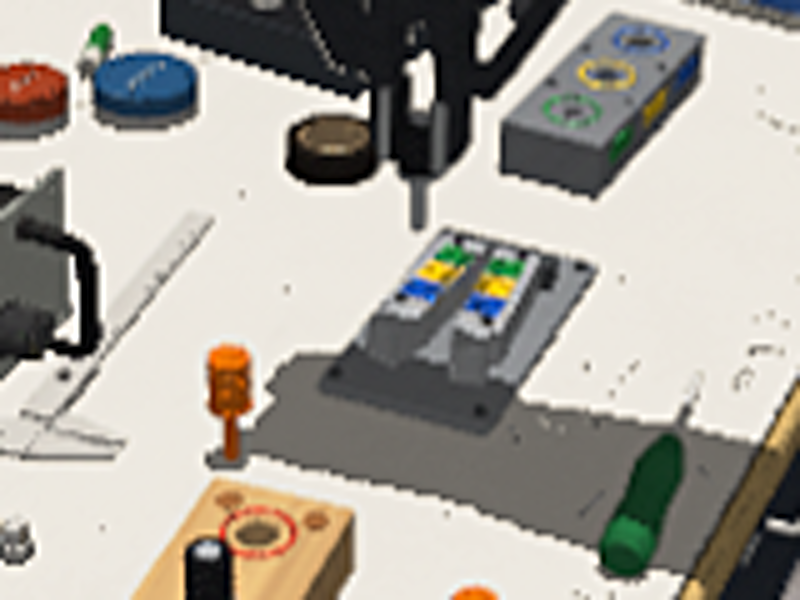

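```bash
python3 - <<'E'
from m import *
im=cv2.imread('pics/s3_raw.png')[:,:,::-1].copy()
for c,b in (('green',(338,166,352,178)),('yellow',(343,158,359,170)),('blue',(350,152,366,163))):
    print('store',c,ring('scene',im,c,b,.034))
for c in ('blue','yellow','green'):
    m,_=colour(im,c,(305,195,338,215)); k,l,st,ce=cv2.connectedComponentsWithStats(m.astype(np.uint8))
    i=np.argsort(-st[1:,4])[:2]+1; G=[p2w('scene',*ce[j],.030)[:2] for j in i]; print('band',c,G,st[i,4],np.mean(G,0))
g=cv2.cvtColor(im,cv2.COLOR_RGB2GRAY)
print(g[186:198,305:322])
e=bot.get_obs()['eef_pos']; print(w2p('scene',e+[0,0,-.035]),w2p('scene',e+[.004,0,-.035]),w2p('scene',e+[0,.004,-.035]))
print('red',ring('scene',im,'red',(270,248,295,264),.034))
E
```

```text
store green (array([ 0.5117, -0.2155,  0.0147]), 7)
store yellow (array([ 0.5095, -0.2653,  0.0154]), 23)
store blue (array([ 0.5071, -0.3179,  0.0145]), 12)
band blue [array([ 0.479 , -0.0128]), array([ 0.513 , -0.0119])] [26 23] [ 0.496  -0.0123]
band yellow [array([ 0.5121, -0.0319]), array([ 0.4825, -0.0326])] [29 27] [ 0.4973 -0.0322]
band green [array([ 0.4834, -0.0501]), array([ 0.5114, -0.049 ])] [22 20] [ 0.4974 -0.0495]
[[243 236 234 238 240 205 159  72  85  83 102 163 218 234 240 235 233]
 [235 233 233 234 238 246 225  94  89  92 153 241 245 237 234 232 232]
 [233 233 233 233 234 242 237 104  84  93 171 249 237 233 233 232 233]
 [233 232 233 233 234 239 233 101  82  90 167 246 235 232 232 232 232]
 [233 233 233 233 233 239 232 102  82  90 167 246 235 232 232 232 232]
 [233 232 233 233 233 239 232 102  81  90 166 246 235 232 232 232 232]
 [233 233 233 232 233 239 232 102  82  89 165 246 234 232 232 232 232]
 [232 233 233 232 233 239 233 102  81  90 168 245 235 233 234 233 233]
 [233 233 233 233 234 238 231  99  76  94 179 245 238 240 242 240 238]
 [233 233 233 232 233 237 230 117  61 103 204 245 237 194 162 196 230]
 [233 233 233 232 233 234 235 205 169 213 236 238 192 109  89 139 137]
 [233 233 232 232 232 233 235 236 231 243 240 213 146 149 172 143  39]]
[312.7622 191.4067] [311.1873 191.008 ] [312.0406 192.2095]
red (array([0.4951, 0.198 , 0.0154]), 20)
```

The pin hangs upright in the gripper, with its foot near crop (419,230). The shank is about 3.35 px wide, roughly 7.7 mm, so it is probably the 8 mm pin. I'll lower it into the gauge mouth and slide it in to check.

Emit:
drive_tool(
  rows=[
    {"dx":0,"dy":0,"dz":0.5,"wx":0,"wy":0,"wz":0,"hand":12},
    {"dx":0,"dy":0,"dz":1.0,"wx":0,"wy":0,"wz":0,"hand":12},
    {"dx":0,"dy":0,"dz":1.4,"wx":0,"wy":0,"wz":0,"hand":12},
    {"dx":0,"dy":0,"dz":1.6,"wx":0,"wy":0,"wz":0,"hand":12},
    {"dx":0,"dy":0,"dz":1.68,"wx":0,"wy":0,"wz":0,"hand":12},
    {"dx":0,"dy":0,"dz":1.68,"wx":0,"wy":0,"wz":0,"hand":12},
    {"dx":0,"dy":0,"dz":1.68,"wx":0,"wy":0,"wz":0,"hand":12},
  ],
)

```text
clock: 5.75
eef_pos: [0.4949, 0.0413, 0.0632]
tool_rot: [0.698, 0.717, 0.001, 0.001]
ft_force: [-0.4, 0.1, -1.1]
grip_width: 0.0178
grasp_force: 58.7
```

```bash
python3 - <<'E'
from m import *
plan(.4953,0.0,.061,.028)
o=bot.get_obs(); print(o['ft_force'],o['ft_torque'],o['grip_width'],o['eef_pos'])
E
```

```text
plan [-0.826 -0.013  0.043] [ 0.019 -0.002 -0.013] at [0.4949 0.0413 0.0632]
[-0.3929  0.0762 -1.1391] [-0.0059  0.0074  0.0137] 0.017814803888435794 [0.4949 0.0413 0.0632]
```

Emit:
drive_tool(
  rows=[
    {"dx":-0.2,"dy":0,"dz":0.02,"wx":0,"wy":0,"wz":0,"hand":12},
    {"dx":-0.4,"dy":-0.01,"dz":0.02,"wx":0,"wy":0,"wz":0,"hand":12},
    {"dx":-0.6,"dy":-0.01,"dz":0.02,"wx":0,"wy":0,"wz":0,"hand":12},
    {"dx":-0.75,"dy":-0.01,"dz":0.02,"wx":0,"wy":0,"wz":0,"hand":12},
    {"dx":-0.85,"dy":-0.01,"dz":0.02,"wx":0,"wy":0,"wz":0,"hand":12},
    {"dx":-0.85,"dy":-0.01,"dz":0.02,"wx":0,"wy":0,"wz":0,"hand":12},
  ],
)

```text
clock: 6.35
eef_pos: [0.4947, -0.0025, 0.0614]
tool_rot: [0.698, 0.716, 0.0, 0.0]
ft_force: [0.9, 0.3, -0.3]
grip_width: 0.0176
grasp_force: 58.7
```

Emit:
drive_tool(
  rows=[
    {"dx":-0.05,"dy":0,"dz":0,"wx":0,"wy":0,"wz":0,"hand":12},
    {"dx":-0.1,"dy":0,"dz":0,"wx":0,"wy":0,"wz":0,"hand":12},
    {"dx":-0.12,"dy":0,"dz":0,"wx":0,"wy":0,"wz":0,"hand":12},
    {"dx":-0.12,"dy":0,"dz":0,"wx":0,"wy":0,"wz":0,"hand":12},
  ],
)

```text
clock: 6.75
eef_pos: [0.4948, -0.0075, 0.0613]
tool_rot: [0.698, 0.716, -0.0, -0.0]
ft_force: [0.3, 0.2, -1.2]
grip_width: 0.0182
grasp_force: 58.7
```

Emit:
drive_tool(
  rows=[
    {"dx":-0.06,"dy":0.01,"dz":0,"wx":0,"wy":0,"wz":0,"hand":12},
    {"dx":-0.12,"dy":0.01,"dz":0,"wx":0,"wy":0,"wz":0,"hand":12},
    {"dx":-0.17,"dy":0.01,"dz":0,"wx":0,"wy":0,"wz":0,"hand":12},
    {"dx":-0.2,"dy":0.01,"dz":0,"wx":0,"wy":0,"wz":0,"hand":12},
    {"dx":-0.2,"dy":0.01,"dz":0,"wx":0,"wy":0,"wz":0,"hand":12},
  ],
)

```text
clock: 7.25
eef_pos: [0.4956, -0.0178, 0.0613]
tool_rot: [0.698, 0.716, 0.0, 0.0]
ft_force: [0.0, 0.4, -0.8]
grip_width: 0.0176
grasp_force: 58.7
```

Emit:
drive_tool(
  rows=[
    {"dx":-0.05,"dy":0,"dz":0,"wx":0,"wy":0,"wz":0,"hand":12},
    {"dx":-0.1,"dy":0,"dz":0,"wx":0,"wy":0,"wz":0,"hand":12},
    {"dx":-0.15,"dy":0,"dz":0,"wx":0,"wy":0,"wz":0,"hand":12},
    {"dx":-0.15,"dy":0,"dz":0,"wx":0,"wy":0,"wz":0,"hand":12},
  ],
)

```text
clock: 7.65
eef_pos: [0.4958, -0.0253, 0.0613]
tool_rot: [0.698, 0.716, -0.0, 0.0]
ft_force: [0.1, -0.1, -1.3]
grip_width: 0.0178
grasp_force: 58.7
```

```bash
python3 - <<'E'
from m import *
plan(.4963,-.035,.061,.028)
o=bot.get_obs(); print(o['ft_force'],o['ft_torque'],o['grip_width'],o['eef_pos'])
E
```

```text
plan [-0.194  0.006  0.006] [ 0.     0.001 -0.023] at [ 0.4958 -0.0253  0.0613]
[ 0.1088 -0.1437 -1.2639] [-0.0442 -0.0085  0.0507] 0.017830392055119184 [ 0.4958 -0.0253  0.0613]
```

Emit:
drive_tool(
  rows=[
    {"dx":-0.03,"dy":0,"dz":0,"wx":0,"wy":0,"wz":0,"hand":12},
    {"dx":-0.06,"dy":0,"dz":0,"wx":0,"wy":0,"wz":0,"hand":12},
    {"dx":-0.09,"dy":0,"dz":0,"wx":0,"wy":0,"wz":0,"hand":12},
    {"dx":-0.11,"dy":0,"dz":0,"wx":0,"wy":0,"wz":0,"hand":12},
    {"dx":-0.11,"dy":0,"dz":0,"wx":0,"wy":0,"wz":0,"hand":12},
  ],
)

```text
clock: 8.15
eef_pos: [0.4959, -0.0306, 0.0613]
tool_rot: [0.698, 0.716, 0.0, 0.0]
ft_force: [-0.3, 0.5, -1.9]
grip_width: 0.0179
grasp_force: 58.7
```

Emit:
drive_tool(
  rows=[
    {"dx":-0.03,"dy":0,"dz":0,"wx":0,"wy":0,"wz":0,"hand":12},
    {"dx":-0.05,"dy":0,"dz":0,"wx":0,"wy":0,"wz":0,"hand":12},
    {"dx":-0.07,"dy":0,"dz":0,"wx":0,"wy":0,"wz":0,"hand":12},
    {"dx":-0.07,"dy":0,"dz":0,"wx":0,"wy":0,"wz":0,"hand":12},
  ],
)

```text
clock: 8.55
eef_pos: [0.496, -0.0341, 0.0613]
tool_rot: [0.698, 0.716, -0.0, 0.0]
ft_force: [0.4, 0.3, -1.8]
grip_width: 0.0179
grasp_force: 58.7
```

Emit:
drive_tool(
  rows=[
    {"dx":-0.03,"dy":0,"dz":0,"wx":0,"wy":0,"wz":0,"hand":12},
    {"dx":-0.05,"dy":0,"dz":0,"wx":0,"wy":0,"wz":0,"hand":12},
    {"dx":-0.05,"dy":0,"dz":0,"wx":0,"wy":0,"wz":0,"hand":12},
    {"dx":-0.05,"dy":0,"dz":0,"wx":0,"wy":0,"wz":0,"hand":12},
  ],
)

```text
clock: 8.95
eef_pos: [0.4961, -0.0365, 0.0613]
tool_rot: [0.698, 0.716, 0.0, -0.0]
ft_force: [0.5, -0.4, -1.3]
grip_width: 0.018
grasp_force: 58.7
```

Emit:
drive_tool(
  rows=[
    {"dx":-0.03,"dy":0,"dz":0,"wx":0,"wy":0,"wz":0,"hand":12},
    {"dx":-0.05,"dy":0,"dz":0,"wx":0,"wy":0,"wz":0,"hand":12},
    {"dx":-0.05,"dy":0,"dz":0,"wx":0,"wy":0,"wz":0,"hand":12},
    {"dx":-0.05,"dy":0,"dz":0,"wx":0,"wy":0,"wz":0,"hand":12},
  ],
)

```text
clock: 9.35
eef_pos: [0.4961, -0.039, 0.0613]
tool_rot: [0.698, 0.716, -0.0, -0.0]
ft_force: [0.1, -0.7, -0.8]
grip_width: 0.0177
grasp_force: 58.7
```

Emit:
drive_tool(
  rows=[
    {"dx":-0.03,"dy":0,"dz":0,"wx":0,"wy":0,"wz":0,"hand":12},
    {"dx":-0.05,"dy":0,"dz":0,"wx":0,"wy":0,"wz":0,"hand":12},
    {"dx":-0.05,"dy":0,"dz":0,"wx":0,"wy":0,"wz":0,"hand":12},
    {"dx":-0.05,"dy":0,"dz":0,"wx":0,"wy":0,"wz":0,"hand":12},
  ],
)

```text
clock: 9.75
eef_pos: [0.4963, -0.0416, 0.0613]
tool_rot: [0.698, 0.716, 0.0, 0.0]
ft_force: [-0.6, -0.3, -1.0]
grip_width: 0.0181
grasp_force: 58.7
```

```bash
python3 - <<'E'
from m import *
plan(.4965,-.045,.061,.028)
o=bot.get_obs(); print(o['ft_force'],o['ft_torque'],o['grip_width'],o['eef_pos'])
E
```

```text
plan [-0.068  0.002  0.007] [ 0.003  0.002 -0.019] at [ 0.4963 -0.0416  0.0613]
[-0.6189 -0.2987 -1.0085] [-0.0674 -0.1177 -0.0231] 0.018110950248293206 [ 0.4963 -0.0416  0.0613]
```

Emit:
drive_tool(
  rows=[
    {"dx":-0.02,"dy":0,"dz":0,"wx":0,"wy":0,"wz":0,"hand":12},
    {"dx":-0.04,"dy":0,"dz":0,"wx":0,"wy":0,"wz":0,"hand":12},
    {"dx":-0.04,"dy":0,"dz":0,"wx":0,"wy":0,"wz":0,"hand":12},
    {"dx":-0.04,"dy":0,"dz":0,"wx":0,"wy":0,"wz":0,"hand":12},
  ],
)

```text
clock: 10.15
eef_pos: [0.4965, -0.0435, 0.0614]
tool_rot: [0.698, 0.716, 0.0, 0.0]
ft_force: [0.9, -0.1, -1.5]
grip_width: 0.0178
grasp_force: 58.6
```

Emit:
drive_tool(
  rows=[
    {"dx":-0.02,"dy":0,"dz":0,"wx":0,"wy":0,"wz":0,"hand":12},
    {"dx":-0.03,"dy":0,"dz":0,"wx":0,"wy":0,"wz":0,"hand":12},
    {"dx":-0.03,"dy":0,"dz":0,"wx":0,"wy":0,"wz":0,"hand":12},
    {"dx":-0.03,"dy":0,"dz":0,"wx":0,"wy":0,"wz":0,"hand":12},
  ],
)

```text
clock: 10.55
eef_pos: [0.4966, -0.0449, 0.0614]
tool_rot: [0.698, 0.716, 0.0, 0.0]
ft_force: [0.9, 2.3, 0.0]
grip_width: 0.0177
grasp_force: 58.5
```

```bash
python3 - <<'E'
from m import *
plan(.4965,-.045,.061,.028)
o=bot.get_obs(); print(o['ft_force'],o['ft_torque'],o['grip_width'],o['eef_pos'])
E
```

```text
plan [-0.001 -0.002  0.008] [ 0.007 -0.002 -0.017] at [ 0.4966 -0.0449  0.0614]
[0.9253 2.2932 0.0294] [ 0.2858 -0.3773 -0.0191] 0.01774856751225055 [ 0.4966 -0.0449  0.0614]
```

Emit:
drive_tool(
  rows=[
    {"dx":-0.01,"dy":0,"dz":0,"wx":0,"wy":0,"wz":0,"hand":12},
    {"dx":-0.02,"dy":0,"dz":0,"wx":0,"wy":0,"wz":0,"hand":12},
    {"dx":-0.02,"dy":0,"dz":0,"wx":0,"wy":0,"wz":0,"hand":12},
    {"dx":-0.02,"dy":0,"dz":0,"wx":0,"wy":0,"wz":0,"hand":12},
  ],
)

```text
clock: 10.95
eef_pos: [0.4966, -0.0458, 0.0614]
tool_rot: [0.698, 0.716, 0.0, 0.0]
ft_force: [2.4, 1.8, -0.4]
grip_width: 0.0178
grasp_force: 58.5
```

Emit:
drive_tool(
  rows=[
    {"dx":-0.01,"dy":0,"dz":0,"wx":0,"wy":0,"wz":0,"hand":12},
    {"dx":-0.01,"dy":0,"dz":0,"wx":0,"wy":0,"wz":0,"hand":12},
    {"dx":-0.01,"dy":0,"dz":0,"wx":0,"wy":0,"wz":0,"hand":12},
  ],
)

```text
clock: 11.25
eef_pos: [0.4966, -0.0462, 0.0614]
tool_rot: [0.698, 0.716, 0.0, -0.0]
ft_force: [2.6, 3.7, -1.2]
grip_width: 0.0178
grasp_force: 58.6
```

```bash
python3 - <<'E'
from m import *
o=bot.get_obs(); print(o['ft_force'],o['ft_torque'],o['grip_width'],o['eef_pos'])
E
```

```text
[ 2.5698  3.7249 -1.1646] [ 0.842  -0.6645  0.0025] 0.017782623487055723 [ 0.4966 -0.0462  0.0614]
```

Contact is building, but Fx of about +2.6 N shows the near jaw carrying more of it. I'll shift slightly towards +x.

Emit:
drive_tool(
  rows=[
    {"dx":0,"dy":0.01,"dz":0,"wx":0,"wy":0,"wz":0,"hand":12},
    {"dx":0,"dy":0.01,"dz":0,"wx":0,"wy":0,"wz":0,"hand":12},
    {"dx":0,"dy":0.01,"dz":0,"wx":0,"wy":0,"wz":0,"hand":12},
  ],
)

```text
clock: 11.55
eef_pos: [0.4967, -0.0464, 0.0614]
tool_rot: [0.698, 0.716, -0.0, -0.0]
ft_force: [1.7, 3.4, 1.2]
grip_width: 0.0183
grasp_force: 58.6
```

```bash
python3 - <<'E'
from m import *
o=bot.get_obs(); print(o['ft_force'],o['ft_torque'],o['grip_width'],o['eef_pos'])
E
```

```text
[1.7189 3.4081 1.2468] [ 0.9061 -0.4137  0.022 ] 0.018251076926877077 [ 0.4967 -0.0464  0.0614]
```

Emit:
drive_tool(
  rows=[
    {"dx":-0.01,"dy":0.015,"dz":0,"wx":0,"wy":0,"wz":0,"hand":12},
    {"dx":-0.02,"dy":0.015,"dz":0,"wx":0,"wy":0,"wz":0,"hand":12},
    {"dx":-0.02,"dy":0.015,"dz":0,"wx":0,"wy":0,"wz":0,"hand":12},
    {"dx":-0.02,"dy":0.015,"dz":0,"wx":0,"wy":0,"wz":0,"hand":12},
  ],
)

```text
clock: 11.95
eef_pos: [0.4968, -0.0471, 0.0611]
tool_rot: [0.698, 0.716, -0.0, -0.001]
ft_force: [0.0, 5.0, 1.5]
grip_width: 0.0178
grasp_force: 58.9
```

```bash
python3 - <<'E'
from m import *
o=bot.get_obs(); print(o['ft_force'],o['ft_torque'],o['grip_width'],o['eef_pos'])
E
```

```text
[0.0164 4.9977 1.5354] [ 1.2394  0.1813 -0.0445] 0.017833700141916833 [ 0.4968 -0.0471  0.0611]
```

Emit:
drive_tool(
  rows=[
    {"dx":0,"dy":-0.003,"dz":0,"wx":0,"wy":0,"wz":0,"hand":12},
    {"dx":0,"dy":-0.003,"dz":0,"wx":0,"wy":0,"wz":0,"hand":12},
    {"dx":0,"dy":-0.003,"dz":0,"wx":0,"wy":0,"wz":0,"hand":12},
    {"dx":0,"dy":-0.003,"dz":0,"wx":0,"wy":0,"wz":0,"hand":12},
    {"dx":0,"dy":-0.003,"dz":0,"wx":0,"wy":0,"wz":0,"hand":12},
    {"dx":0,"dy":-0.003,"dz":0,"wx":0,"wy":0,"wz":0,"hand":12},
    {"dx":0,"dy":-0.003,"dz":0,"wx":0,"wy":0,"wz":0,"hand":12},
    {"dx":0,"dy":-0.003,"dz":0,"wx":0,"wy":0,"wz":0,"hand":12},
  ],
)

```text
clock: 12.75
eef_pos: [0.4968, -0.0471, 0.0611]
tool_rot: [0.698, 0.716, -0.0, -0.001]
ft_force: [-0.5, 4.4, 3.2]
grip_width: 0.0179
grasp_force: 58.9
```

```bash
python3 - <<'E'
from m import *
o=bot.get_obs(); print(o['ft_force'],o['ft_torque'],o['grip_width'],o['eef_pos'])
a=shot('scene','s4',(280,170,360,230),10)
e=o['eef_pos']
for dz in (-.0481,-.0181,-.0151,.0109): print(dz,(w2p('scene',e+np.array([0,0,dz]))-[280,170])*10)
E
```

```text
[-0.5368  4.397   3.1806] [1.2399 0.1013 0.0357] 0.017886023361169966 [ 0.4968 -0.0471  0.0611]
-0.0481 [452.199  379.2858]
-0.0181 [456.3644 280.2983]
-0.0151 [456.787  270.2483]
0.0109 [460.4961 181.9698]
```

View pics/s4.png

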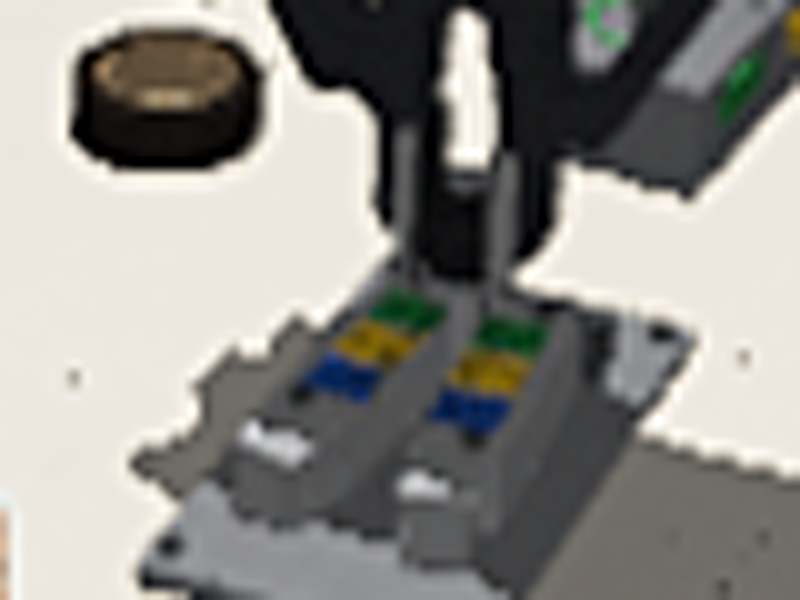

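The pin is wedged upright in the slot right at the green band, with the knob at crop (455,225) and the green patches at (410,308) and (515,332). Fy is about 4.5–5 N and Fx is about 0, so it is the 8 mm pin and goes in the green bore. I'll draw it back and lift it.

Emit:
drive_tool(
  rows=[
    {"dx":0.08,"dy":0,"dz":0,"wx":0,"wy":0,"wz":0,"hand":12},
    {"dx":0.2,"dy":0,"dz":0,"wx":0,"wy":0,"wz":0,"hand":12},
    {"dx":0.5,"dy":-0.01,"dz":0,"wx":0,"wy":0,"wz":0,"hand":12},
    {"dx":0.9,"dy":-0.02,"dz":0,"wx":0,"wy":0,"wz":0,"hand":12},
    {"dx":1.3,"dy":-0.02,"dz":0,"wx":0,"wy":0,"wz":0,"hand":12},
    {"dx":1.7,"dy":-0.03,"dz":0,"wx":0,"wy":0,"wz":0,"hand":12},
    {"dx":1.75,"dy":-0.03,"dz":-0.2,"wx":0,"wy":0,"wz":0,"hand":12},
    {"dx":1.75,"dy":-0.03,"dz":-0.8,"wx":0,"wy":0,"wz":0,"hand":12},
    {"dx":1.75,"dy":-0.03,"dz":-1.6,"wx":0,"wy":0,"wz":0,"hand":12},
    {"dx":1.75,"dy":-0.03,"dz":-1.6,"wx":0,"wy":0,"wz":0,"hand":12},
  ],
)

```text
clock: 13.8
eef_pos: [0.4975, 0.0403, 0.147]
tool_rot: [0.698, 0.716, 0.004, 0.004]
ft_force: [0.6, 0.4, -0.3]
grip_width: 0.0179
grasp_force: 58.8
```

```bash
python3 - <<'E'
from m import *
plan(.511,-.2088,.14,.028)
o=bot.get_obs(); print(o['ft_force'],o['ft_torque'],o['grip_width'],o['eef_pos'])
E
```

```text
plan [-4.987  0.136  0.143] [ 0.124  0.002 -0.015] at [0.4975 0.0403 0.147 ]
[ 0.5999  0.3892 -0.2881] [ 0.0129 -0.0844  0.0207] 0.017903637567854572 [0.4975 0.0403 0.147 ]
```

Emit:
drive_tool(
  rows=[
    {"dx":-0.6,"dy":0,"dz":0,"wx":0,"wy":0,"wz":0,"hand":12},
    {"dx":-1.3,"dy":0.05,"dz":0,"wx":0,"wy":0,"wz":0,"hand":12},
    {"dx":-2.1,"dy":0.1,"dz":0,"wx":0,"wy":0,"wz":0,"hand":12},
    {"dx":-2.9,"dy":0.14,"dz":0,"wx":0,"wy":0,"wz":0,"hand":12},
    {"dx":-3.7,"dy":0.14,"dz":0,"wx":0,"wy":0,"wz":0,"hand":12},
    {"dx":-4.4,"dy":0.14,"dz":0,"wx":0,"wy":0,"wz":0,"hand":12},
    {"dx":-4.8,"dy":0.14,"dz":0.1,"wx":0,"wy":0,"wz":0,"hand":12},
    {"dx":-4.98,"dy":0.14,"dz":0.14,"wx":0,"wy":0,"wz":0,"hand":12},
    {"dx":-4.98,"dy":0.14,"dz":0.14,"wx":0,"wy":0,"wz":0,"hand":12},
    {"dx":-4.98,"dy":0.14,"dz":0.14,"wx":0,"wy":0,"wz":0,"hand":12},
    {"dx":-4.98,"dy":0.14,"dz":0.14,"wx":0,"wy":0,"wz":0,"hand":12},
  ],
)

```text
clock: 14.9
eef_pos: [0.5073, -0.2075, 0.1344]
tool_rot: [0.697, 0.717, 0.0, -0.0]
ft_force: [0.6, 1.4, -0.9]
grip_width: 0.0178
grasp_force: 58.7
```

```bash
python3 - <<'E'
from m import *
plan(.511,-.2088,.090,.028)
o=bot.get_obs(); print(o['ft_force'],o['ft_torque'],o['grip_width'],o['eef_pos'])
E
```

```text
plan [-0.029  0.074  0.888] [-0.002 -0.004  0.001] at [ 0.5073 -0.2075  0.1344]
[ 0.6461  1.3612 -0.9459] [-0.0362  0.0556  0.0151] 0.017795039284369627 [ 0.5073 -0.2075  0.1344]
```

Emit:
drive_tool(
  rows=[
    {"dx":-0.03,"dy":0.07,"dz":0.4,"wx":0,"wy":0,"wz":0,"hand":12},
    {"dx":-0.03,"dy":0.07,"dz":0.7,"wx":0,"wy":0,"wz":0,"hand":12},
    {"dx":-0.03,"dy":0.07,"dz":0.85,"wx":0,"wy":0,"wz":0,"hand":12},
    {"dx":-0.03,"dy":0.07,"dz":0.85,"wx":0,"wy":0,"wz":0,"hand":12},
    {"dx":-0.03,"dy":0.07,"dz":0.85,"wx":0,"wy":0,"wz":0,"hand":12},
    {"dx":-0.03,"dy":0.07,"dz":0.85,"wx":0,"wy":0,"wz":0,"hand":12},
  ],
)

```text
clock: 15.5
eef_pos: [0.5115, -0.2102, 0.0928]
tool_rot: [0.698, 0.717, 0.0, 0.001]
ft_force: [-0.6, 0.0, -0.5]
grip_width: 0.0177
grasp_force: 58.8
```

```bash
python3 - <<'E'
from m import *
plan(.511,-.2088,.090,.028)
a=shot('scene','s5'); t=shot('top','t5')
e=np.array(bot.get_obs()['eef_pos']); 
c0=(315,145); c1=(375,160)
A=cv2.resize(a[140:190,320:373],(424,400),interpolation=cv2.INTER_CUBIC); B=cv2.resize(t[165:212,390:434],(374,400),interpolation=cv2.INTER_CUBIC)
cv2.imwrite('pics/v5.png',np.hstack([A,B])[:,:,::-1])
print('foot pred',w2p('scene',e+[0,0,-.0481]),'shank mid',w2p('scene',e+[0,0,-.033]), 'x+4',w2p('scene',e+[.004,0,-.0481]),'y+4',w2p('scene',e+[0,.004,-.0481]))
print('bore via top meas',w2p('scene',[.511,-.2093,.034]),'bore via scene',w2p('scene',[.5117,-.2155,.034]))
g=cv2.cvtColor(a,cv2.COLOR_RGB2GRAY); print(g[152:178,334:354])
E
```

```text
plan [ 0.029 -0.009  0.056] [ 0.018  0.008 -0.013] at [ 0.5115 -0.2102  0.0928]
foot pred [343.6291 169.0042] shank mid [343.932  164.2559] x+4 [342.3109 168.7007] y+4 [343.1145 169.6053]
bore via top meas [343.4065 172.4934] bore via scene [343.968  171.5045]
[[233 240 227  14  42  97  68  10  13  10  14  12   8  49  95  87  35  17
    8  90]
 [233 239 229  57  31  92  68   9  13  15  15  14  13  55 102  83  27  18
    8  57]
 [232 236 237 196 131  85  66  11  12  19  16  12  11  56 102  83  28  17
   15  78]
 [232 233 239 242 185  71  50   7  14  18  14  11  14  60 102  82  16  19
   71 126]
 [232 233 234 239 210  75  24   0   8  11  13  13  16  63  99  77  10  44
  112 130]
 [232 232 233 236 235 204 194 135   0  13  15  15  20  62  96  81  83 113
  108  99]
 [232 232 233 234 237 245 246 162   6   2  10   9   8  49  89  95 126 146
  114  90]
 [232 232 232 233 234 237 235 164  42  41  45  36  36  54  94 128 137 143
  135 117]
 [233 232 232 232 233 235 237 230 189 101  80  80  87 102 127 142 138 137
  139 137]
 [233 233 232 233 233 234 239 246 215 115  87  95 111 131 138 140 147 142

[... 671 characters left out ...]
 105 114
  141 137]
 [ 91  47  57  61  62  58  57  63  61  63  62  61  62  59  56  56  53  69
  117 143]
 [ 48  58  62  62  57  54  61  63  64  67  67  66  60  61  58  53  57  54
   70 119]
 [ 59  62  63  64  60  57  62  62  64  67  68  65  59  64  60  52  56  60
   56  72]
 [ 61  63  64  63  63  60  59  61  59  56  64  63  57  52  59  55  61  62
   61  57]
 [ 64  63  64  63  64  63  62  61  58  58  70  66  60  53  62  63  63  63
   63  63]
 [ 66  67  65  65  64  63  63  64  62  65  68  65  64  64  63  64  62  64
   63  64]
 [ 69  69  69  68  68  67  66  64  64  63  64  63  63  64  63  64  62  63
   63  62]
 [ 69  70  70  70  69  69  68  67  67  66  65  63  64  64  63  63  65  64
   63  57]]
```

View pics/v5.png

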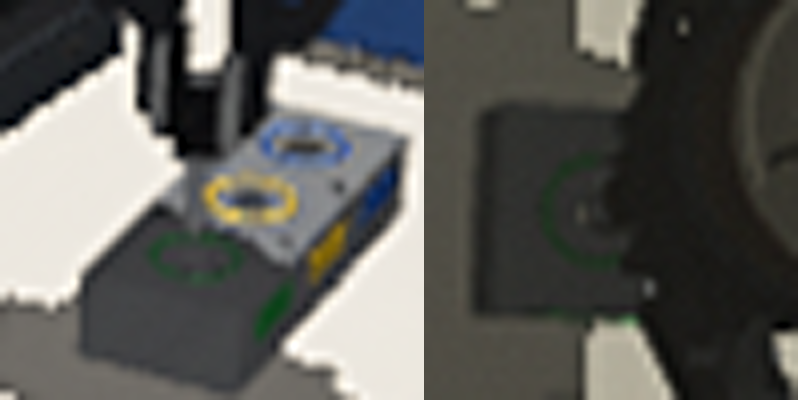

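```bash
python3 - <<'E'
from m import *
for f,n,box in (('s5','scene',(336,166,353,178)),('s3','scene',(336,162,353,180)),('t5','top',(400,178,424,202)),('top0','top',(398,178,420,202))):
    im=cv2.imread(f'pics/{f}_raw.png')[:,:,::-1].astype(float)
    w=im[...,1]-np.maximum(im[...,0],im[...,2]); k=np.zeros(w.shape,bool); k[box[1]:box[3],box[0]:box[2]]=1
    m=k&(w>8); vv,uu=np.nonzero(m); P=np.array([p2w(n,u,v,.034)[:2] for u,v in zip(uu,vv)]); W=w[m]
    r=least_squares(lambda q:np.sqrt(W)*(np.hypot(*(P-q[:2]).T)-.0153),P.mean(0)).x
    print(f,len(P),r,w2p(n,[*r,.034]))
im=cv2.imread('pics/s5_raw.png')[:,:,::-1]
print(im[160:172,340:350].mean(2).astype(int))
b=cv2.imread('pics/t5_raw.png')[:,:,::-1].astype(int); print(b[184:200,404:418].mean(2).astype(int))
E
```

```text
s5 40 [ 0.5114 -0.2144] [343.9339 171.7004]
s3 47 [ 0.5101 -0.2138] [344.2689 171.8874]
t5 33 [ 0.5097 -0.2085] [409.6249 189.8593]
top0 80 [ 0.5099 -0.2092] [409.8928 189.7463]
[[235 227 187 101  80  80  87 102 128 143]
 [237 244 212 115  87  95 112 132 140 140]
 [236 208 148  98  86  91 125 166 156 136]
 [208 151 124  95  85 112 146 143 151 128]
 [155 135 131  99  85 116 147 122 127  95]
 [ 89 113 135  96  89  98 131 157 125  87]
 [ 31  65 102  85  92  95 124 150 160 161]
 [ 54  52  62  82  97  91 103 142 162 166]
 [ 62  61  61  76  91  66  72 106 100 111]
 [ 56  57  54  58  69  49  52  49  48  72]
 [ 51  58  58  60  61  57  57  56  51  54]
 [ 60  64  64  67  67  66  61  60  54  48]]
[[46 44 37 37 39 39 41 40 31 25 25 25 25 24]
 [46 41 38 41 45 47 51 47 32 23 25 24 24 24]
 [43 37 46 48 48 46 52 33 22 22 24 27 24 24]
 [38 43 44 47 45 44 41 27 21 25 24 24 23 25]
 [39 43 47 43 45 39 39 27 22 23 26 24 25 24]
 [38 43 45 44 61 44 48 30 24 23 24 25 24 23]
 [37 42 44 45 68 46 45 38 23 22 23 25 25 26]
 [39 42 46 45 51 40 33 33 27 28 29 27 23 26]
 [39 39 46 46 46 45 40 36 37 40 33 26 23 26]
 [45 36 39 47 45 48 48 47 45 48 31 24 24 24]
 [47 43 37 38 43 42 46 44 41 39 26 25 25 24]
 [47 49 45 38 39 37 39 36 37 25 25 26 25 25]
 [46 46 48 45 43 41 41 40 43 27 22 21 23 23]
 [46 48 45 46 46 45 45 45 45 38 36 35 36 22]
 [46 47 45 44 47 45 44 46 44 47 47 45 87 36]
 [46 45 46 45 46 44 46 46 46 44 45 40 75 34]]
```

In the scene crop the pin foot projects onto the green ring centre to within about 0.3 px: foot at (343.8,171.7), ring at (344.0,171.8). In the top view the arm hides half the ring. I'll correct about 1 mm and lower gently while watching the force.

Emit:
drive_tool(
  rows=[
    {"dx":0.02,"dy":-0.02,"dz":0.06,"wx":0,"wy":0,"wz":0,"hand":12},
    {"dx":0.02,"dy":-0.02,"dz":0.12,"wx":0,"wy":0,"wz":0,"hand":12},
    {"dx":0.02,"dy":-0.02,"dz":0.17,"wx":0,"wy":0,"wz":0,"hand":12},
    {"dx":0.02,"dy":-0.02,"dz":0.2,"wx":0,"wy":0,"wz":0,"hand":12},
    {"dx":0.02,"dy":-0.02,"dz":0.2,"wx":0,"wy":0,"wz":0,"hand":12},
  ],
)

```text
clock: 16.1
eef_pos: [0.5095, -0.2091, 0.0814]
tool_rot: [0.698, 0.716, -0.0, -0.0]
ft_force: [-0.2, -0.1, -0.6]
grip_width: 0.0181
grasp_force: 58.8
```

Emit:
drive_tool(
  rows=[
    {"dx":0,"dy":0,"dz":0.02,"wx":0,"wy":0,"wz":0,"hand":12},
    {"dx":0,"dy":0,"dz":0.03,"wx":0,"wy":0,"wz":0,"hand":12},
    {"dx":0,"dy":0,"dz":0.03,"wx":0,"wy":0,"wz":0,"hand":12},
  ],
)

```text
clock: 16.4
eef_pos: [0.5098, -0.2092, 0.0803]
tool_rot: [0.698, 0.716, 0.0, 0.0]
ft_force: [-0.4, 1.2, -0.6]
grip_width: 0.0177
grasp_force: 58.8
```

```bash
python3 - <<'E'
from m import *
plan(.5103,-.2088,.082,.028)
o=bot.get_obs(); print(o['ft_force'],o['ft_torque'])
E
```

```text
plan [ 0.008  0.011 -0.034] [ 0.     0.    -0.017] at [ 0.5098 -0.2092  0.0803]
[-0.3752  1.2094 -0.5747] [-0.0411 -0.0024  0.0354]
```

Emit:
drive_tool(
  rows=[
    {"dx":0.01,"dy":0.01,"dz":0.02,"wx":0,"wy":0,"wz":0,"hand":12},
    {"dx":0.01,"dy":0.01,"dz":0.04,"wx":0,"wy":0,"wz":0,"hand":12},
    {"dx":0.01,"dy":0.01,"dz":0.06,"wx":0,"wy":0,"wz":0,"hand":12},
    {"dx":0.01,"dy":0.01,"dz":0.06,"wx":0,"wy":0,"wz":0,"hand":12},
  ],
)

```text
clock: 16.8
eef_pos: [0.5104, -0.2091, 0.0773]
tool_rot: [0.698, 0.716, -0.0, 0.0]
ft_force: [-0.1, -1.3, -0.7]
grip_width: 0.0178
grasp_force: 58.8
```

```bash
python3 - <<'E'
from m import *
plan(.5103,-.2088,.0521,.028)
o=bot.get_obs(); print(o['ft_force'],o['ft_torque'])
E
```

```text
plan [ 0.006 -0.003  0.504] [ 0.004  0.009 -0.02 ] at [ 0.5104 -0.2091  0.0773]
[-0.1467 -1.3219 -0.7001] [-0.4135 -0.0791 -0.0235]
```

The foot is about 5 mm into the bore. Its +y wall pushes with about 1.5 N, so I'll shift back towards -y and continue down.

Emit:
drive_tool(
  rows=[
    {"dx":-0.02,"dy":0,"dz":0,"wx":0,"wy":0,"wz":0,"hand":12},
    {"dx":-0.02,"dy":0,"dz":0.03,"wx":0,"wy":0,"wz":0,"hand":12},
    {"dx":-0.02,"dy":0,"dz":0.06,"wx":0,"wy":0,"wz":0,"hand":12},
    {"dx":-0.02,"dy":0,"dz":0.09,"wx":0,"wy":0,"wz":0,"hand":12},
    {"dx":-0.02,"dy":0,"dz":0.09,"wx":0,"wy":0,"wz":0,"hand":12},
  ],
)

```text
clock: 17.3
eef_pos: [0.51, -0.2095, 0.0724]
tool_rot: [0.698, 0.716, -0.0, -0.0]
ft_force: [0.1, 0.3, -1.9]
grip_width: 0.0178
grasp_force: 58.8
```

```bash
python3 - <<'E'
from m import *
plan(.5103,-.2098,.0521,.028)
o=bot.get_obs(); print(o['ft_force'],o['ft_torque'])
E
```

```text
plan [-0.006  0.006  0.406] [-0.008 -0.004 -0.017] at [ 0.51   -0.2095  0.0724]
[ 0.1189  0.2801 -1.8912] [-0.1437 -0.014  -0.0168]
```

Forces are small now. I'll go down a further 10 mm, with 0.4 mm more towards -y.

Emit:
drive_tool(
  rows=[
    {"dx":-0.008,"dy":0.004,"dz":0.04,"wx":0,"wy":0,"wz":0,"hand":12},
    {"dx":-0.008,"dy":0.004,"dz":0.08,"wx":0,"wy":0,"wz":0,"hand":12},
    {"dx":-0.008,"dy":0.004,"dz":0.12,"wx":0,"wy":0,"wz":0,"hand":12},
    {"dx":-0.008,"dy":0.004,"dz":0.16,"wx":0,"wy":0,"wz":0,"hand":12},
    {"dx":-0.008,"dy":0.004,"dz":0.2,"wx":0,"wy":0,"wz":0,"hand":12},
    {"dx":-0.008,"dy":0.004,"dz":0.2,"wx":0,"wy":0,"wz":0,"hand":12},
  ],
)

```text
clock: 17.9
eef_pos: [0.5102, -0.2099, 0.0624]
tool_rot: [0.698, 0.716, -0.0, -0.0]
ft_force: [0.1, -0.8, -0.8]
grip_width: 0.0178
grasp_force: 58.8
```

```bash
python3 - <<'E'
from m import *
plan(.5103,-.2098,.0521,.028)
o=bot.get_obs(); print(o['ft_force'],o['ft_torque'])
E
```

```text
plan [0.003 0.002 0.206] [-0.008 -0.004 -0.017] at [ 0.5102 -0.2099  0.0624]
[ 0.0982 -0.8231 -0.7893] [ 0.0437  0.0397 -0.0057]
```

Emit:
drive_tool(
  rows=[
    {"dx":0,"dy":0,"dz":0.05,"wx":0,"wy":0,"wz":0,"hand":12},
    {"dx":0,"dy":0,"dz":0.1,"wx":0,"wy":0,"wz":0,"hand":12},
    {"dx":0,"dy":0,"dz":0.14,"wx":0,"wy":0,"wz":0,"hand":12},
    {"dx":0,"dy":0,"dz":0.17,"wx":0,"wy":0,"wz":0,"hand":12},
    {"dx":0,"dy":0,"dz":0.18,"wx":0,"wy":0,"wz":0,"hand":12},
    {"dx":0,"dy":0,"dz":0.18,"wx":0,"wy":0,"wz":0,"hand":12},
  ],
)

```text
clock: 18.5
eef_pos: [0.5104, -0.2101, 0.0537]
tool_rot: [0.698, 0.716, -0.0, -0.0]
ft_force: [0.5, -0.7, -0.9]
grip_width: 0.0179
grasp_force: 58.8
```

Emit:
drive_tool(
  rows=[
    {"dx":0,"dy":0,"dz":0.01,"wx":0,"wy":0,"wz":0,"hand":12},
    {"dx":0,"dy":0,"dz":0.02,"wx":0,"wy":0,"wz":0,"hand":12},
    {"dx":0,"dy":0,"dz":0.02,"wx":0,"wy":0,"wz":0,"hand":12},
  ],
)

```text
clock: 18.8
eef_pos: [0.5104, -0.2101, 0.0528]
tool_rot: [0.698, 0.716, -0.0, -0.0]
ft_force: [0.2, 0.7, -0.8]
grip_width: 0.0175
grasp_force: 58.8
```

Emit:
drive_tool(
  rows=[
    {"dx":0,"dy":0,"dz":0.01,"wx":0,"wy":0,"wz":0,"hand":12},
    {"dx":0,"dy":0,"dz":0.015,"wx":0,"wy":0,"wz":0,"hand":12},
    {"dx":0,"dy":0,"dz":0.015,"wx":0,"wy":0,"wz":0,"hand":12},
  ],
)

```text
clock: 19.1
eef_pos: [0.5105, -0.2101, 0.0522]
tool_rot: [0.698, 0.716, 0.0, 0.0]
ft_force: [-1.0, -0.0, 0.5]
grip_width: 0.0179
grasp_force: 58.8
```

Emit:
drive_tool(
  rows=[
    {"dx":0,"dy":0,"dz":0.005,"wx":0,"wy":0,"wz":0,"hand":12},
    {"dx":0,"dy":0,"dz":0.01,"wx":0,"wy":0,"wz":0,"hand":12},
    {"dx":0,"dy":0,"dz":0.01,"wx":0,"wy":0,"wz":0,"hand":12},
  ],
)

```text
clock: 19.4
eef_pos: [0.5105, -0.2101, 0.0522]
tool_rot: [0.698, 0.716, 0.0, 0.0]
ft_force: [-1.1, 1.0, 4.9]
grip_width: 0.018
grasp_force: 59.3
```

The flange has landed, with fz about 5 N at TCP z 0.0522, the same height as in the stand. Releasing and lifting off.

Emit:
drive_tool(
  rows=[
    {"dx":0,"dy":0,"dz":0,"wx":0,"wy":0,"wz":0,"hand":22},
    {"dx":0,"dy":0,"dz":0,"wx":0,"wy":0,"wz":0,"hand":32},
    {"dx":0,"dy":0,"dz":0,"wx":0,"wy":0,"wz":0,"hand":42},
    {"dx":0,"dy":0,"dz":0,"wx":0,"wy":0,"wz":0,"hand":48},
    {"dx":0,"dy":0,"dz":0,"wx":0,"wy":0,"wz":0,"hand":48},
    {"dx":0,"dy":0,"dz":-0.3,"wx":0,"wy":0,"wz":0,"hand":48},
    {"dx":0,"dy":0,"dz":-0.9,"wx":0,"wy":0,"wz":0,"hand":48},
    {"dx":0,"dy":0,"dz":-1.8,"wx":0,"wy":0,"wz":0,"hand":48},
    {"dx":0,"dy":-0.8,"dz":-2.5,"wx":0,"wy":0,"wz":0,"hand":48},
    {"dx":0,"dy":-1.6,"dz":-3,"wx":0,"wy":0,"wz":0,"hand":48},
    {"dx":0,"dy":-2.4,"dz":-3,"wx":0,"wy":0,"wz":0,"hand":48},
    {"dx":0,"dy":-3,"dz":-3,"wx":0,"wy":0,"wz":0,"hand":48},
    {"dx":0,"dy":-3,"dz":-3,"wx":0,"wy":0,"wz":0,"hand":48},
  ],
)

```text
clock: 20.7
eef_pos: [0.357, -0.2135, 0.2019]
tool_rot: [0.699, 0.716, -0.0, -0.001]
ft_force: [-0.6, 0.4, 0.3]
grip_width: 0.0481
grasp_force: 0.0
```

```bash
python3 - <<'E'
from m import *
o=bot.get_obs(); print(o['ft_force'],o['eef_pos'],o['joint_vel'])
a=shot('scene','s6'); t=shot('top','t6')
A=cv2.resize(a[140:310,230:390],(376,400),interpolation=cv2.INTER_CUBIC); B=cv2.resize(t[165:210,385:430],(400,400),interpolation=cv2.INTER_CUBIC)
cv2.imwrite('pics/v6.png',np.hstack([A,B])[:,:,::-1])
E
```

```text
[-0.5579  0.3783  0.2667] [ 0.357  -0.2135  0.2019] [ 0.0298  0.0538  0.0716 -0.0387  0.0189  0.022 ]
```

View pics/v6.png

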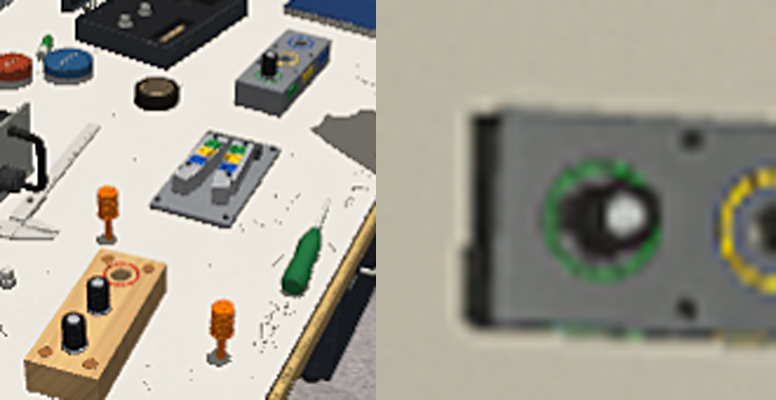

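The pin stands home, upright in the green ring at crop (268,62) in the scene view and (605,218) in the top view. The other two pins are still in the stand's unringed holes, and the bystanders look unmoved.

```bash
python3 -c "
from workcell import bot
print(bot.job_done())"
```

```text
the job is handed in; nothing more can be done
None
```

The red-ringed pin wedged in the gauge at the green band, so it is the 8 mm pin; it now stands fully home and released in the green bore of the store block, and the job is handed in (no verdict was returned).

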